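# Return the ear defenders to the press-side rack

### The arm

A 7-joint arm with a two-finger parallel gripper is mounted at the origin on the work surface. World frame = base frame: x ahead of the robot, y to its left, z up, the work surface at z = 0. Lengths are in m, angles in rad, forces in N, time in s.
With the tool pointing down it reaches from about 0.425 to 0.925 m from the base axis. Payload 6.8 kg.
Tool frame: the origin (TCP) lies at the very end of the fingers, on their centre line; the grasp point (between the pads) lies 19 mm behind it; z points along the fingers, y is the line along which they close (so a half turn about z gives the same grasp; the last joint's range is limited). The gripper opens to 85 mm and grips with 20 to 120 N. Pads are 22 mm wide; open, the fingers measure 114 mm over their backs; the gripper's body (76 mm by 85 mm) begins 54 mm behind the grasp point. The pads swing forward as they close: fully open they stand 13 mm farther back than shut.
Start: joints at [1.025, 0.477, 0.022, 1.555, -0.011, 1.109, -0.083], TCP at [0.286, -0.611, 0.231] pointing down, gripper open.
Joint ranges: [-2.96, 2.96], [-0.34, 2.1], [-1.41, 1.46], [0.24, 2.44], [-1.37, 4.51], [0.17, 1.92], [-2.96, 2.96]. Speed limits (rad/s): [2.39, 2.39, 3.14, 3.14, 3.14, 3.14, 3.14].

### API

Orientations are given as a unit quaternion [w, x, y, z].
In Python, from station import bot gives the robot as it stands.
- The arm moves only by the tool jog_arm, never from a script. Its argument "motion" is a list of rows, each a list of 7 numbers: the turn, a rotation vector about the tool's x, y, z in rad, then the shift along the tool's x, y, z in mm, then the finger opening in mm, from 0 to 85.4. A call has 1 to 10 rows; each row is the pose to reach, as a shift and turn from the pose commanded when the call began, along the tool's axes at that moment; what a row does not reach only later rows make up. A row lasts 1/8 s, in which the tool goes at most 62.5 mm and 10.7 degrees, less where a joint would pass 70% of its speed; a pose out of reach is approached as far as the arm can. A call with a gripper value outside its range is refused whole. The fingers move at their own pace and stop on an object; "grip_force" is the grip in N (left out, the last holds). Time passes only in rows, so rows that repeat a pose let the fingers close. It gives the time, the measured TCP pose, the force, the opening and the grip force at its end, in the units of the state.
- bot.get_obs(): the state, without advancing time (a new reading comes with each control period).
- bot.read_camera(name): name is "scene" or "top" or "wrist"; returns a dict with "pixels" (400x640x3 uint8, red, green, blue), "camera_matrix" (3x3 intrinsics, pixels), "distortion" ([k1, k2, p1, p2, k3] as OpenCV has them; the pictures are not rectified), "T" (4x4, takes a point from camera to world coordinates); the wrist camera has in their place "tool_from_camera" (4x4, takes a point from camera to tool coordinates, whose origin is the TCP and whose axes are the flange's). Camera axes: x right, y down, z forward; pixel columns grow to the right and rows downward; lengths in m; the calibration is good to about 2 mm. A picture is of the moment at which its call begins: read the wrist's pose just before it. There is no depth.
- bot.hand_in(): hands the job in; it is judged then, once.
Trained networks look in a picture, given as the dict that the camera call returned (one of the last four; its "shot" number tells which), for a name from the list of things; names that differ only in an ending like _2 or _b are one class to them, and where a whole thing is asked for, a point or a joint stands for the part that bears it (a point fixed in the world has none). Each returns a list of dicts, best first, with "score" (0 to 1); they miss things now and then, are a little off and sometimes report something else, mostly with a low value. They report only what shows in the picture. A call takes as long as a camera call. They do not tell look-alikes from the thing itself.
- bot.spot_in(thing, picture): "xy" ([column, row] in pixels, amid what is visible of it).
- bot.tip_of(thing, picture): "xy" ([column, row] in pixels: a listed point, or the origin of a listed thing).
The state is a dict: "t": time; "q": joint angles; "joint_vel": joint speeds; "joint_torque": joint torques, N m; "eef_pos": TCP position; "tool_rot": TCP orientation; "contact_force": force on the tool from outside, world axes, zero at the start; "torque": the same for the moment, N m; "gripper_width": opening from 0.0 (shut) to 1.0 (fully open); "grasp_force": force on a finger pad.
Only numpy, scipy, OpenCV 4.12 (cv2) and the standard library are available. Lean on these libraries where they do the work, as an engineer would, in place of code of your own. Each camera call takes 0.05 s, during which the arm holds its last target. There are 200 camera calls.

### The job

Put the ear defenders away: hang them by their headband over the rack's bar, between its two posts, with one ear cup on each side of the bar, lowering them on rather than dropping them. Also slide the rack's tally grip all the way to the end of its track that has the round steel disc beside it, to show that they are back. Leave the other things on the table where they are.

Things in the scene. Friction and masses are not known exactly. Their poses are not given: they have to be found in the camera images.
- muffs: ear defenders: rigid black headband arch with two grey ear cups, standing on the cups, arch up. 152 mm wide ear to ear (own x), 60 mm deep (own y), 148 mm tall (own z up), about 0.25 kg, symmetric under a half turn about z. Origin at the underside, midway between the cups. Each cup 36 mm thick (x), 60 mm deep, 80 mm tall; 70 mm gap between them. Headband strip 24 mm wide, 6 mm thick
- crown (a point): centre of the flat underside of the block at the headband's crown, 130 mm above the ear defenders' origin, axes as theirs. The block, the natural place to grip, is 50 mm long in x, 32 mm wide in y and 18 mm thick (130 to 148 mm above the origin); the bar bears on its underside
- rack: fixed rack: plywood board 260 mm (own x) by 280 mm (own y), 12 mm thick, carrying bar and tally slide. Origin at the centre of its underside on the table; z up; its front (-x) faces the robot. Steel bar 16 mm thick along own y, 50 mm behind (+x) the board's centre, axis 165 mm above the table, on two 20 mm posts 240 mm apart that end at 169 mm height
- bar_mid (a point): middle of the bar, on its axis; axes as those of the rack (y along the bar)
- tally (a joint): position of the tally grip along its track, in m: 0 at the plain end (rack -y), 0.12 at the end stop beside the steel disc (rack +y, the robot's left). Moves freely with about 1.5 N of friction and stays where it is left
- tally_top (a point): centre of the top face (66.5 mm above the table) of the tally grip: black block 28 mm in rack x, 20 mm in rack y (its travel), standing 40 mm above its 14 mm high aluminium track (40 x 170 mm) along the board's front, 90 mm before the board's centre. The steel disc, 26 mm across, 6 mm high, lies on the board just beyond the track's +y end
- coupling_a: orange plastic pipe coupling, an open tube 88 mm across and 82 mm tall, standing near the ear defenders. Leave it alone. Origin at the centre of its underside
- coupling_b: the same kind of orange pipe coupling, 88 mm across and 82 mm tall, standing behind the rack. Leave it alone. Origin at the centre of its underside
- tub: white lidded tub of 60 mm diameter, 75 mm tall, standing near the ear defenders on the robot's side. Leave it alone. Origin at the centre of its underside
- die: stepped steel die block 50 x 70 mm, 46 mm tall, standing on the table before the rack. Leave it alone. Origin at the centre of its underside
- wrench: steel wrench lying flat near the middle of the table, about 180 mm long. Leave it alone. Origin at the centre of its underside
Not all that is in view belongs to the job. What is shaped like the muffs but green or red is not meant.

How it is judged:
By the outcome, as a careful person would: the job done as asked, in the order asked, and still so for the second after the job is handed in, with the robot touching nothing.
It also fails if it takes over 64 s, if anything falls off the work surface, if the arm or the gripper's body presses on something with over 40 N, if the wrist force passes 120 N, or if a joint passes its speed limit or range.

## Working session

There is one attempt and no reset: what is moved stays moved. The work goes in short steps, Python scripts to look and compute and a tool call to move; the robot and the scene stay as the last step left them, time stands still between calls to the robot, and variables do not carry over. Pictures are saved under pics/ and viewed, at most 13 in all, crops included, and the job is handed in when it is done.

Besides the shell and the picture viewer there is one more tool, called after "Emit:" as name(argument=value, ...), one argument or row to a line, values as JSON. jog_arm: Moves the arm, as the interface text tells. Its arguments: {"type":"object","properties":{"motion":{"type":"array"},"grip_force":{"type":"number"}},"required":["motion"]}

```bash
mkdir -p pics; ls
cat > h.py <<'E'
import numpy as np, cv2
from scipy.spatial.transform import Rotation as R
from station import bot
def ray(p,xy):
    u=cv2.undistortPoints(np.array([[xy]],float),np.array(p["camera_matrix"]),np.array(p["distortion"]))[0,0]
    T=np.array(p["T"]); d=T[:3,:3]@[u[0],u[1],1]; return T[:3,3],d
def atz(p,xy,z):
    o,d=ray(p,xy); return o+d*(z-o[2])/d[2]
def proj(p,X):
    Ti=np.linalg.inv(np.array(p["T"])); r=cv2.projectPoints(np.array(X,float).reshape(-1,3),cv2.Rodrigues(Ti[:3,:3])[0],Ti[:3,3],np.array(p["camera_matrix"]),np.array(p["distortion"]))
    return r[0].reshape(-1,2)
def tri(ps,xys):
    A=np.zeros((3,3));b=np.zeros(3)
    for p,x in zip(ps,xys):
        o,d=ray(p,x);d=d/np.linalg.norm(d);M=np.eye(3)-np.outer(d,d);A+=M;b+=M@o
    return np.linalg.solve(A,b)
def wrist():
    s=bot.get_obs();p=bot.read_camera("wrist");T=np.eye(4);q=s["tool_rot"]
    T[:3,:3]=R.from_quat([q[1],q[2],q[3],q[0]]).as_matrix();T[:3,3]=s["eef_pos"];p["T"]=T@np.array(p["tool_from_camera"]);return p
def save(p,n): cv2.imwrite("pics/"+n,cv2.cvtColor(p["pixels"],cv2.COLOR_RGB2BGR))
def totool(X):
    s=bot.get_obs();q=s["tool_rot"];Rm=R.from_quat([q[1],q[2],q[3],q[0]]);return Rm.inv().apply(np.array(X)-s["eef_pos"])*1000
E
python3 - <<'E'
from h import *
np.set_printoptions(precision=3,suppress=True)
ps={n:bot.read_camera(n) for n in("scene","top")}
for n,p in ps.items():
    save(p,n+"0.png"); print(n,np.array(p["T"])[:3,3])
    for t in("muffs","rack","coupling_a","tub","die","wrench"):
        print(t,[(round(r["score"],2),np.round(r["xy"]),atz(p,r["xy"],0)[:2]) for r in bot.tip_of(t,p)])
    for t,z in(("crown",.13),("bar_mid",.165),("tally_top",.0665)):
        print(t,[(round(r["score"],2),np.round(r["xy"]),atz(p,r["xy"],z)[:2]) for r in bot.tip_of(t,p)])
s=bot.get_obs();print(s)
E
```

```text
pics
scene [ 1.059 -0.571  0.897]
muffs [(0.97, array([361., 185.]), array([0.5  , 0.269])), (0.75, array([400., 172.]), array([0.562, 0.412])), (0.72, array([322., 200.]), array([0.453, 0.123])), (0.64, array([344., 134.]), array([0.268, 0.463]))]
rack [(0.92, array([252., 279.]), array([ 0.515, -0.229])), (0.73, array([361., 186.]), array([0.504, 0.263]))]
coupling_a [(0.93, array([392., 219.]), array([0.668, 0.209])), (0.58, array([292., 327.]), array([ 0.695, -0.255]))]
tub [(0.64, array([342., 162.]), array([0.375, 0.322]))]
die [(0.69, array([221., 232.]), array([ 0.323, -0.182]))]
wrench [(0.73, array([287., 219.]), array([ 0.429, -0.011]))]
crown [(0.87, array([367., 151.]), array([0.497, 0.286])), (0.86, array([405., 141.]), array([0.557, 0.418])), (0.61, array([250., 280.]), array([ 0.593, -0.283])), (0.57, array([323., 173.]), array([0.465, 0.112])), (0.56, array([344., 102.]), array([0.252, 0.471]))]
bar_mid [(0.57, array([257., 251.]), array([ 0.566, -0.233]))]
tally_top [(0.49, array([222., 249.]), array([ 0.426, -0.247]))]
top [0.46  0.039 1.088]
muffs [(0.83, array([3
[... 835 characters left out ...]
, 199.]), array([0.502, 0.259])), (0.64, array([176., 287.]), array([0.263, 0.446]))]
bar_mid [(0.95, array([440., 181.]), array([ 0.558, -0.231]))]
tally_top [(0.61, array([440., 233.]), array([ 0.423, -0.263]))]
{'t': 1.0, 'q': array([ 1.025,  0.477,  0.022,  1.555, -0.012,  1.109, -0.083]), 'joint_vel': array([ 0.   ,  0.001,  0.001, -0.   ,  0.001, -0.   , -0.   ]), 'joint_torque': array([ -0.   , -59.633,   1.607, -28.155,   0.013,   0.002,  -0.   ]), 'eef_pos': array([ 0.286, -0.611,  0.231]), 'tool_rot': array([0.   , 0.976, 0.217, 0.   ]), 'contact_force': array([0.215, 0.09 , 0.595]), 'torque': array([-0.024,  0.031, -0.018]), 'grasp_force': 0.0, 'gripper_width': 0.9999740234721307}
```

View images.

View pics/scene0.png

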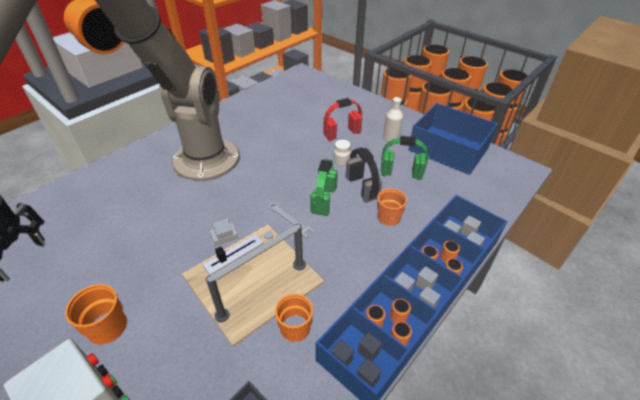

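View pics/top0.png

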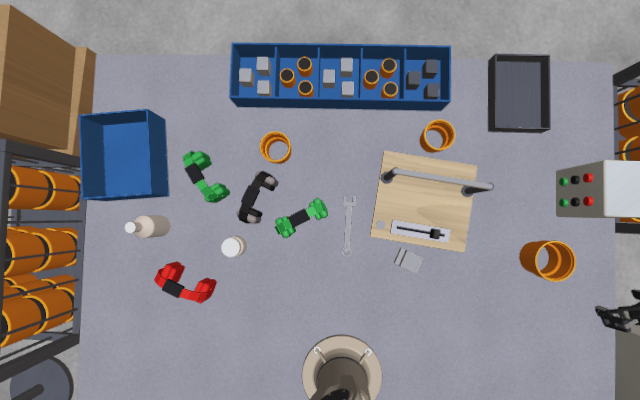

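Run:
```python
from h import *
np.set_printoptions(precision=3,suppress=True)
a=cv2.imread("pics/scene0.png")[125:225,300:440];b=cv2.imread("pics/top0.png")[140:240,175:335]
b2=cv2.imread("pics/top0.png")[140:260,360:510]
f=lambda x:cv2.resize(x,(400,300),interpolation=cv2.INTER_CUBIC)
cv2.imwrite("pics/crop.png",np.vstack([np.hstack([f(a),f(b)]),np.hstack([f(b2),f(cv2.imread("pics/scene0.png")[215:345,175:330])])]))
p=bot.read_camera("top");q=bot.read_camera("scene")
C=tri([p,q],[(250,199),(367,151)]);print("crown",C)
for z,l in((.08,[(267,181),(252,215)]),(.165,[(389,177),(472,187)]),(.012,[(380,225)]),(.0665,[(437,233)])):
    print(z,[atz(p,x,z)[:2] for x in l])
```

```text
crown [0.507 0.259 0.149]
0.08 [array([0.555, 0.224]), array([0.459, 0.262])]
0.165 [array([ 0.565, -0.103]), array([ 0.545, -0.313])]
0.012 [array([ 0.44 , -0.103])]
0.0665 [array([ 0.424, -0.255])]
```

View pics/crop.png

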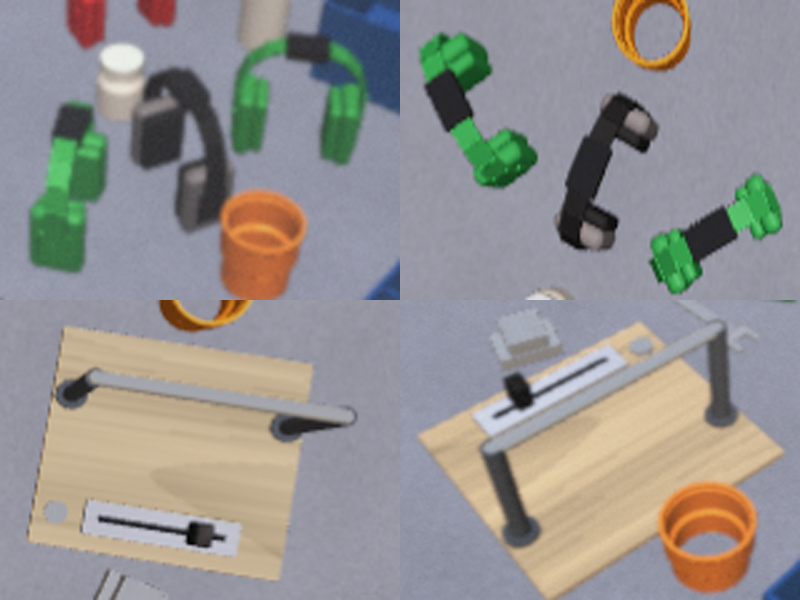

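The black one with grey cups at scene (362,175) / top (257,197) is meant. The two green ones, at top (205,177) and (301,219), and the red one at top (185,283) are look-alikes. The crop confirms this, and it shows the tally grip at the right end of its track with the disc at the left. I'll move above the muffs.

Emit:
jog_arm(
  motion=[
    [0, 0, -1.13, 410, -372, -170, 85],
    [0, 0, -1.13, 410, -372, -170, 85],
    [0, 0, -1.13, 410, -372, -170, 85],
    [0, 0, -1.13, 410, -372, -170, 85],
    [0, 0, -1.13, 410, -372, -170, 85],
    [0, 0, -1.13, 410, -372, -170, 85],
    [0, 0, -1.13, 410, -372, -170, 85],
    [0, 0, -1.13, 410, -372, -170, 85],
    [0, 0, -1.13, 410, -372, -170, 85],
    [0, 0, -1.13, 410, -372, -170, 85],
  ],
)

```text
t: 2.35
eef_pos: [0.5013, -0.0959, 0.403]
tool_rot: [0.001, 0.706, 0.708, 0.001]
contact_force: [0.0, 0.1, -0.2]
gripper_width: 0.993
grasp_force: 0.0
```

Emit:
jog_arm(
  motion=[
    [0, 0, -1.13, 355, 0, 0, 85],
    [0, 0, -1.13, 355, 0, 0, 85],
    [0, 0, -1.13, 355, 0, 0, 85],
    [0, 0, -1.13, 355, 0, 0, 85],
    [0, 0, -1.13, 355, 0, 0, 85],
    [0, 0, -1.13, 355, 0, 0, 85],
    [0, 0, -1.13, 355, 0, 0, 85],
    [0, 0, -1.13, 355, 0, 0, 85],
    [0, 0, -1.13, 355, 0, 0, 85],
  ],
)

```text
t: 3.48
eef_pos: [0.5016, 0.2524, 0.4011]
tool_rot: [0.0, 0.222, 0.975, -0.001]
contact_force: [0.5, 0.6, -0.3]
gripper_width: 1.0
grasp_force: 0.0
```

Run:
```python
from h import *
np.set_printoptions(precision=3,suppress=True)
s=bot.get_obs();print(s["q"],s["eef_pos"],s["tool_rot"])
p=wrist();save(p,"w1.png");print(p["T"])
for t,z in(("muffs",0),("crown",.13)):
    print(t,[(round(r["score"],2),np.round(r["xy"]),atz(p,r["xy"],z)[:2]) for r in bot.tip_of(t,p)])
```

```text
[ 0.1    0.273 -0.844  1.549  0.206  1.413  0.364] [0.502 0.252 0.401] [ 0.     0.222  0.975 -0.001]
[[ 0.434  0.855  0.284  0.429]
 [ 0.901 -0.411 -0.138  0.287]
 [-0.001  0.316 -0.949  0.543]
 [ 0.     0.     0.     1.   ]]
muffs [(0.93, array([425., 137.]), array([0.567, 0.407])), (0.78, array([328., 147.]), array([0.512, 0.256])), (0.47, array([333., 229.]), array([0.651, 0.2  ]))]
crown [(0.89, array([222., 168.]), array([0.457, 0.127])), (0.78, array([330., 164.]), array([0.514, 0.257])), (0.66, array([455., 150.]), array([0.566, 0.408])), (0.55, array([145., 336.]), array([ 0.637, -0.125]))]
```

View pics/w1.png

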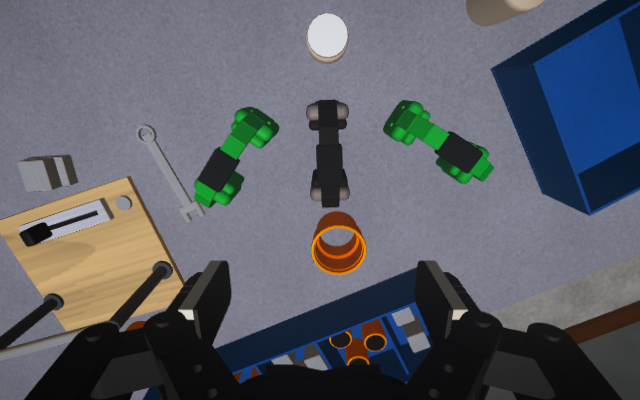

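```bash
cat >> h.py <<'E'
def fit(p,c,yaw):
    Rm=R.from_euler('z',yaw).as_matrix();L=[]
    for x in(-.025,.025):
        for y in(-.016,.016): L.append([x,y,.148])
    return proj(p,(Rm@np.array(L).T).T+[c[0],c[1],0])
E
python3 - <<'E'
from h import *
np.set_printoptions(precision=4,suppress=True)
p=wrist();g=cv2.cvtColor(p["pixels"],cv2.COLOR_RGB2GRAY)
print([atz(p,x,.148)[:2] for x in((330,165),)],[atz(p,x,.08)[:2] for x in((327,108),(330,195))])
im=cv2.cvtColor(p["pixels"],cv2.COLOR_RGB2BGR)
crop=lambda im:cv2.resize(im[85:225,290:370],(400,600)[:2] and (343,600),interpolation=cv2.INTER_CUBIC)
a=crop(cv2.convertScaleAbs(im,alpha=2.0,beta=10)); 
c=(.507,.257);P=fit(p,c,np.radians(-26))
b=a.copy()
for x in P: cv2.circle(b,(int((x[0]-290)*343/80),int((x[1]-85)*600/140)),4,(0,0,255),-1)
cv2.imwrite("pics/w1c.png",np.hstack([a,b]))
E
```

```text
[array([0.5109, 0.258 ])] [array([0.4511, 0.2832]), array([0.5663, 0.2335])]
```

View pics/w1c.png

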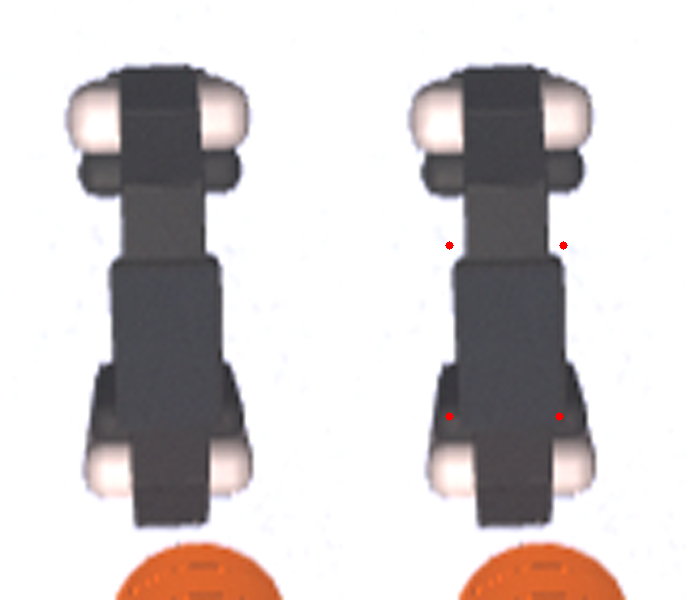

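Emit:
jog_arm(
  motion=[
    [0, 0, -0.014, -6.5, 8, 60, 85],
    [0, 0, -0.014, -6.5, 8, 120, 85],
    [0, 0, -0.014, -6.5, 8, 170, 85],
    [0, 0, -0.014, -6.5, 8, 210, 85],
    [0, 0, -0.014, -6.5, 8, 240, 85],
    [0, 0, -0.014, -6.5, 8, 255, 85],
    [0, 0, -0.014, -6.5, 8, 265, 85],
    [0, 0, -0.014, -6.5, 8, 270, 85],
    [0, 0, -0.014, -6.5, 8, 270, 85],
  ],
)

```text
t: 4.8
eef_pos: [0.5105, 0.259, 0.1318]
tool_rot: [0.0, 0.213, 0.977, 0.0]
contact_force: [-0.4, -0.4, 0.3]
gripper_width: 0.994
grasp_force: 0.0
```

Run:
```python
from h import *
p=wrist();save(p,"w2.png")
```

```text
(no output)
```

View pics/w2.png

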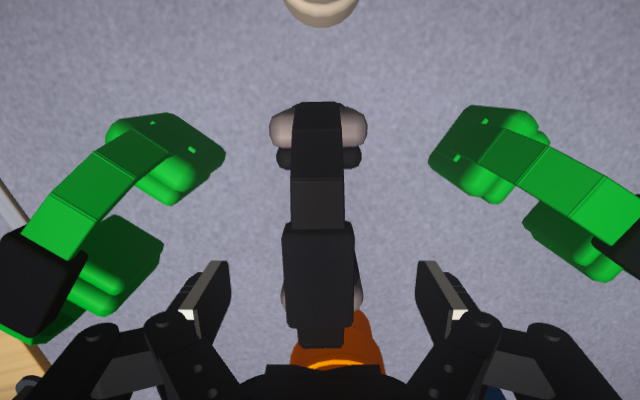

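Emit:
jog_arm(
  motion=[
    [0, 0, 0, 0, 0, 0, 0],
    [0, 0, 0, 0, 0, 0, 0],
    [0, 0, 0, 0, 0, 0, 0],
    [0, 0, 0, 0, 0, 0, 0],
    [0, 0, 0, 0, 0, 0, 0],
    [0, 0, 0, 0, 0, 0, 0],
    [0, 0, 0, 0, 0, 0, 0],
    [0, 0, 0, 0, 0, 0, 0],
  ],
  grip_force=50,
)

```text
t: 5.85
eef_pos: [0.5103, 0.2588, 0.1317]
tool_rot: [0.0, 0.213, 0.977, -0.0]
contact_force: [-0.9, -1.2, 4.8]
gripper_width: 0.36
grasp_force: 50.7
```

Run:
```python
from h import *
p=wrist();save(p,"w3.png");print(atz(p,(319,276),.148))
```

```text
[0.50667981 0.25814116 0.148     ]
```

Emit:
jog_arm(
  motion=[
    [0, 0, 0, 0, 0, -5, 0],
    [0, 0, 0, 0, 0, -20, 0],
    [0, 0, 0, 0, 0, -50, 0],
    [0, 0, 0, 0, 0, -90, 0],
    [0, 0, 0, 0, 0, -135, 0],
    [0, 0, 0, 0, 0, -180, 0],
    [0, 0, 0, 0, 0, -215, 0],
    [0, 0, 0, 0, 0, -230, 0],
    [0, 0, 0, 0, 0, -230, 0],
  ],
)

```text
t: 7.02
eef_pos: [0.5102, 0.259, 0.3617]
tool_rot: [0.0, 0.213, 0.977, 0.0]
contact_force: [0.1, 0.0, -4.6]
gripper_width: 0.363
grasp_force: 50.0
```

Run:
```python
from h import *
np.set_printoptions(precision=4,suppress=True)
p=wrist();save(p,"w4.png")
t=bot.read_camera("top")
print([(r["score"],atz(t,r["xy"],.165)) for r in bot.tip_of("bar_mid",t)][:2])
print(np.array([atz(t,x,.165)[:2] for x in((395.6,171),(491,186))]))
```

```text
[(0.86, array([ 0.569 , -0.2296,  0.165 ]))]
[[ 0.5812 -0.1194]
 [ 0.5493 -0.3605]]
```

View pics/w4.png

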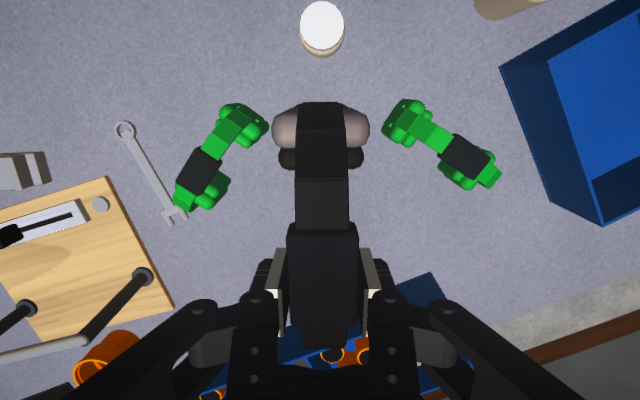

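Grasp is good. The picture shows the block between the pads around (325,285). Now I'll carry them to just in front of the bar.

Emit:
jog_arm(
  motion=[
    [0, 0, -0.02, -8, -18, 0, 0],
    [0, 0, -0.06, -30, -70, 0, 0],
    [0, 0, -0.09, -57, -130, 0, 0],
    [0, 0, -0.13, -83, -192, 0, 0],
    [0, 0, -0.17, -110, -254, 0, 0],
    [0, 0, -0.2, -137, -316, 0, 0],
    [0, 0, -0.24, -163, -376, 0, 0],
    [0, 0, -0.27, -183, -423, 0, 0],
    [0, 0, -0.28, -192, -444, 0, 0],
    [0, 0, -0.28, -192, -444, 0, 0],
  ],
)

```text
t: 8.43
eef_pos: [0.4982, -0.2285, 0.3591]
tool_rot: [-0.002, 0.078, 0.997, 0.0]
contact_force: [-0.4, 0.7, -4.4]
gripper_width: 0.359
grasp_force: 50.6
```

Run:
```python
from h import *
np.set_printoptions(precision=4,suppress=True)
s=bot.get_obs();print(s["q"],s["eef_pos"],R.from_quat(np.roll(s["tool_rot"],-1)).as_euler('xyz',degrees=True))
p=wrist();save(p,"w5.png");print([(r["score"],r["xy"],atz(p,r["xy"],.165)) for r in bot.tip_of("bar_mid",p)][:2],[(r["score"],r["xy"],atz(p,r["xy"],.0665)) for r in bot.tip_of("tally_top",p)][:2])
```

```text
[ 0.8418  0.228  -0.6267  1.6542  0.1376  1.3075  1.606 ] [ 0.4982 -0.2285  0.3591] [179.9767  -0.1993 171.0708]
[] [(0.78, [296.9, 95.8], array([ 0.4178, -0.2495,  0.0665]))]
```

View pics/w5.png

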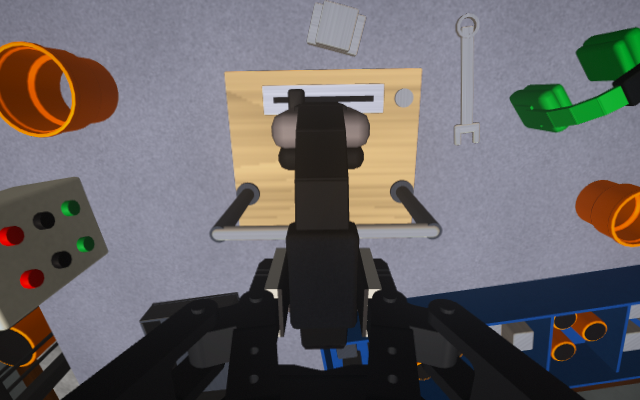

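Run:
```python
from h import *
np.set_printoptions(precision=4,suppress=True)
p=wrist();g=cv2.cvtColor(p["pixels"],cv2.COLOR_RGB2HSV).astype(int)
for c in(245,265,280,360,380,400): print(c,[tuple(x) for x in g[220:248:2,c,1:]])
print(atz(p,(212,235),.165),atz(p,(440,231),.165),atz(p,(225,72),.012),atz(p,(421,69),.012))
e=R.from_euler('z',-8.9,degrees=True).as_matrix()
```

```text
245 [(np.int64(102), np.int64(212)), (np.int64(101), np.int64(215)), (np.int64(57), np.int64(98)), (np.int64(41), np.int64(125)), (np.int64(27), np.int64(159)), (np.int64(14), np.int64(169)), (np.int64(16), np.int64(175)), (np.int64(13), np.int64(171)), (np.int64(16), np.int64(172)), (np.int64(15), np.int64(155)), (np.int64(24), np.int64(161)), (np.int64(24), np.int64(159)), (np.int64(26), np.int64(160)), (np.int64(26), np.int64(160))]
265 [(np.int64(102), np.int64(211)), (np.int64(103), np.int64(213)), (np.int64(63), np.int64(101)), (np.int64(44), np.int64(128)), (np.int64(24), np.int64(160)), (np.int64(14), np.int64(169)), (np.int64(16), np.int64(174)), (np.int64(15), np.int64(170)), (np.int64(14), np.int64(170)), (np.int64(17), np.int64(151)), (np.int64(24), np.int64(157)), (np.int64(25), np.int64(155)), (np.int64(25), np.int64(154)), (np.int64(26), np.int64(158))]
280 [(np.int64(103), np.int64(211)), (np.int64(103), np.int64(211)), (np.int64(49), np.int64(88)), (np.int64(43), np.int64(131)), (np.int64(24), np.int64(162)), (np.int64(15), np.int64(169)), (np.int64(15), np.int64(173
[... 939 characters left out ...]
), (np.int64(27), np.int64(151)), (np.int64(25), np.int64(151)), (np.int64(25), np.int64(151)), (np.int64(26), np.int64(157)), (np.int64(25), np.int64(155))]
400 [(np.int64(100), np.int64(219)), (np.int64(95), np.int64(163)), (np.int64(42), np.int64(109)), (np.int64(42), np.int64(153)), (np.int64(2), np.int64(160)), (np.int64(15), np.int64(174)), (np.int64(14), np.int64(170)), (np.int64(13), np.int64(172)), (np.int64(11), np.int64(156)), (np.int64(24), np.int64(159)), (np.int64(25), np.int64(154)), (np.int64(25), np.int64(152)), (np.int64(25), np.int64(154)), (np.int64(24), np.int64(157))]
[ 0.554  -0.3588  0.165 ] [ 0.5876 -0.1025  0.165 ] [ 0.3729 -0.3438  0.012 ] [ 0.41   -0.0698  0.012 ]
```

Emit:
jog_arm(
  motion=[
    [0, 0, -0.01, -10, 1, 0, 0],
    [0, 0, -0.01, -30, 4, 0, 0],
    [0, 0, -0.02, -50, 6, 0, 0],
    [0, 0, -0.02, -64, 8, 0, 0],
    [0, 0, -0.02, -69, 8, 0, 0],
    [0, 0, -0.02, -69, 8, 0, 0],
    [0, 0, -0.02, -69, 8, 0, 0],
  ],
)

```text
t: 9.5
eef_pos: [0.5687, -0.2274, 0.3614]
tool_rot: [-0.0, 0.065, 0.998, -0.0]
contact_force: [0.2, -0.1, -2.5]
gripper_width: 0.364
grasp_force: 50.6
```

Run:
```python
from h import *
np.set_printoptions(precision=4,suppress=True)
p=wrist();save(p,"w6.png")
s=bot.read_camera("scene");t=bot.read_camera("top")
f=lambda x,w:cv2.resize(x,(w,400),interpolation=cv2.INTER_CUBIC)
g=lambda p:cv2.cvtColor(p["pixels"],cv2.COLOR_RGB2BGR)
cv2.imwrite("pics/s6.png",np.hstack([f(g(s)[160:340,150:330],400),f(g(p)[80:280,180:460][:, 40:240],400)]))
for n,q in(("s",s),("w",p)):
  for th,z in(("crown",.358),("bar_mid",.165)): print(n,th,[(round(r["score"],2),r["xy"],atz(q,r["xy"],z)) for r in bot.tip_of(th,q)][:3])
```

```text
s crown [(0.9, [346.4, 104.0], array([0.5027, 0.1582, 0.358 ])), (0.86, [323.7, 169.2], array([ 0.6349, -0.0805,  0.358 ])), (0.74, [406.0, 143.7], array([0.7136, 0.1152, 0.358 ]))]
s bar_mid []
w crown [(0.63, [323.0, 265.7], array([ 0.5716, -0.2281,  0.358 ]))]
w bar_mid []
```

View pics/s6.png

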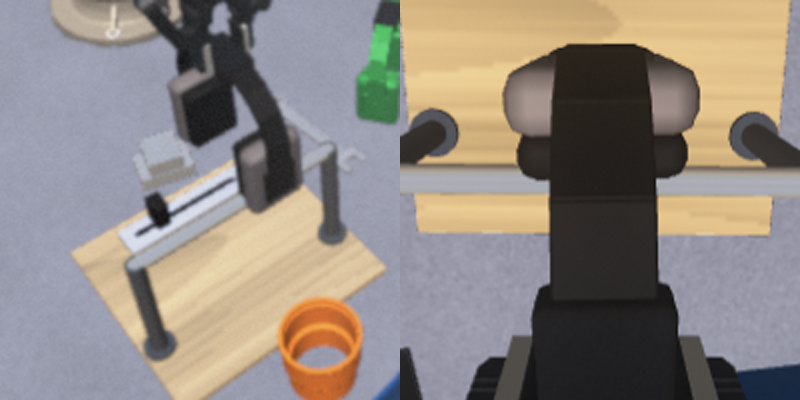

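Run:
```python
from h import *
np.set_printoptions(precision=4,suppress=True)
p=wrist();g=cv2.cvtColor(p["pixels"],cv2.COLOR_RGB2HSV).astype(int)
for c in(245,380): print(c,[(int(r),)+tuple(map(int,g[r,c,1:])) for r in range(158,184,1)])
for x in((245,169.5),(380,170)): X=atz(p,x,.165);print(X,totool(X))
```

```text
245 [(158, 99, 221), (159, 100, 217), (160, 100, 212), (161, 97, 174), (162, 46, 111), (163, 44, 138), (164, 41, 162), (165, 25, 172), (166, 2, 170), (167, 10, 178), (168, 14, 184), (169, 14, 184), (170, 11, 180), (171, 13, 180), (172, 13, 181), (173, 14, 182), (174, 10, 177), (175, 12, 169), (176, 71, 198), (177, 99, 221), (178, 99, 223), (179, 99, 224), (180, 99, 225), (181, 97, 227), (182, 95, 231), (183, 93, 233)]
380 [(158, 103, 211), (159, 102, 208), (160, 102, 209), (161, 103, 210), (162, 99, 178), (163, 58, 118), (164, 45, 130), (165, 46, 156), (166, 33, 170), (167, 9, 170), (168, 7, 175), (169, 14, 182), (170, 12, 184), (171, 14, 181), (172, 14, 180), (173, 14, 181), (174, 14, 182), (175, 14, 180), (176, 0, 168), (177, 59, 190), (178, 96, 218), (179, 98, 227), (180, 97, 225), (181, 98, 223), (182, 98, 222), (183, 99, 222)]
[ 0.5567 -0.3096  0.165 ] [  1.6097 -83.2024 196.4069]
[ 0.5759 -0.1673  0.165 ] [  0.9317  60.4147 196.3826]
```

Bar and block are aligned within about 1–2 mm. I'll lower them.

Emit:
jog_arm(
  motion=[
    [0, 0, 0, 0, 0, 15, 0],
    [0, 0, 0, 0, 0, 40, 0],
    [0, 0, 0, 0, 0, 70, 0],
    [0, 0, 0, 0, 0, 100, 0],
    [0, 0, 0, 0, 0, 130, 0],
    [0, 0, 0, 0, 0, 155, 0],
    [0, 0, 0, 0, 0, 170, 0],
    [0, 0, 0, 0, 0, 177, 0],
    [0, 0, 0, 0, 0, 180, 0],
    [0, 0, 0, 0, 0, 180, 0],
  ],
)

```text
t: 11.15
eef_pos: [0.5696, -0.2273, 0.1819]
tool_rot: [0.001, 0.065, 0.998, -0.0]
contact_force: [-0.3, -0.2, -3.3]
gripper_width: 0.362
grasp_force: 50.5
```

Emit:
jog_arm(
  motion=[
    [0, 0, 0, 0, 0, 1, 0],
    [0, 0, 0, 0, 0, 2, 0],
    [0, 0, 0, 0, 0, 3, 0],
    [0, 0, 0, 0, 0, 4, 0],
    [0, 0, 0, 0, 0, 4, 0],
    [0, 0, 0, 0, 0, 4, 0],
  ],
)

```text
t: 11.9
eef_pos: [0.5692, -0.2272, 0.1773]
tool_rot: [0.0, 0.065, 0.998, 0.0]
contact_force: [-0.5, 0.2, -3.1]
gripper_width: 0.363
grasp_force: 50.5
```

Emit:
jog_arm(
  motion=[
    [0, 0, 0, 0, 0, 0.7, 0],
    [0, 0, 0, 0, 0, 1.4, 0],
    [0, 0, 0, 0, 0, 2, 0],
    [0, 0, 0, 0, 0, 2, 0],
    [0, 0, 0, 0, 0, 2, 0],
  ],
)

```text
t: 12.52
eef_pos: [0.5691, -0.2272, 0.1753]
tool_rot: [0.0, 0.065, 0.998, -0.0]
contact_force: [-0.2, 0.1, -3.6]
gripper_width: 0.364
grasp_force: 50.5
```

Emit:
jog_arm(
  motion=[
    [0, 0, 0, 0, 0, 0.5, 0],
    [0, 0, 0, 0, 0, 1, 0],
    [0, 0, 0, 0, 0, 1, 0],
    [0, 0, 0, 0, 0, 1, 0],
  ],
)

```text
t: 13.02
eef_pos: [0.5692, -0.2272, 0.1745]
tool_rot: [0.0, 0.065, 0.998, -0.0]
contact_force: [-0.8, 0.4, 0.3]
gripper_width: 0.363
grasp_force: 51.0
```

Contact at the expected height, so I'll release.

Emit:
jog_arm(
  motion=[
    [0, 0, 0, 0, 0, 0, 36],
    [0, 0, 0, 0, 0, 0, 45],
    [0, 0, 0, 0, 0, 0, 60],
    [0, 0, 0, 0, 0, 0, 70],
    [0, 0, 0, 0, 0, 0, 75],
    [0, 0, 0, 0, 0, 0, 75],
    [0, 0, 0, 0, 0, 0, 75],
  ],
)

```text
t: 13.9
eef_pos: [0.5691, -0.2272, 0.1743]
tool_rot: [0.0, 0.065, 0.998, 0.0]
contact_force: [0.8, 0.6, 0.3]
gripper_width: 0.878
grasp_force: 0.0
```

Emit:
jog_arm(
  motion=[
    [0, 0, 0, 0, 0, -8, 75],
    [0, 0, 0, 0, 0, -25, 75],
    [0, 0, 0, 0, 0, -55, 75],
    [0, 0, 0, 0, 0, -90, 75],
    [0, 0, 0, 0, 0, -120, 75],
    [0, 0, 0, 0, 0, -140, 75],
    [0, 0, 0, 0, 0, -140, 75],
  ],
)

```text
t: 14.78
eef_pos: [0.5703, -0.2272, 0.3172]
tool_rot: [0.002, 0.065, 0.998, -0.001]
contact_force: [-0.1, -0.4, 0.7]
gripper_width: 0.879
grasp_force: 0.0
```

Run:
```python
from h import *
np.set_printoptions(precision=4,suppress=True)
p=wrist();save(p,"w7.png")
s=bot.read_camera("scene");t=bot.read_camera("top")
f=lambda x:cv2.resize(x,(400,400),interpolation=cv2.INTER_CUBIC)
g=lambda p:cv2.cvtColor(p["pixels"],cv2.COLOR_RGB2BGR)
cv2.imwrite("pics/s7.png",np.hstack([f(g(s)[160:340,150:330]),f(g(p)[0:400,140:540])]))
for n,q in(("s",s),("w",p),("t",t)):
  for th,z in(("crown",.173),("tally_top",.0665)): print(n,th,[(round(r["score"],2),r["xy"],atz(q,r["xy"],z)) for r in bot.tip_of(th,q)][:3])
```

```text
s crown [(0.93, [407.7, 144.7], array([0.6018, 0.35  , 0.173 ])), (0.7, [323.3, 169.6], array([0.4898, 0.0858, 0.173 ])), (0.67, [342.1, 105.5], array([0.3071, 0.3906, 0.173 ]))]
s tally_top [(0.57, [220.9, 250.2], array([ 0.4265, -0.2495,  0.0665]))]
w crown [(0.7, [324.2, 185.8], array([ 0.5725, -0.2268,  0.173 ]))]
w tally_top [(0.62, [282.5, 25.3], array([ 0.4178, -0.2519,  0.0665]))]
t crown [(0.95, [298.8, 216.5], array([0.4587, 0.1227, 0.173 ])), (0.82, [195.6, 172.9], array([0.5626, 0.3914, 0.173 ])), (0.69, [438.9, 180.0], array([ 0.5602, -0.2269,  0.173 ]))]
t tally_top [(0.56, [438.8, 233.1], array([ 0.4234, -0.2596,  0.0665])), (0.44, [238.8, 245.2], array([0.3728, 0.2996, 0.0665]))]
```

View pics/s7.png

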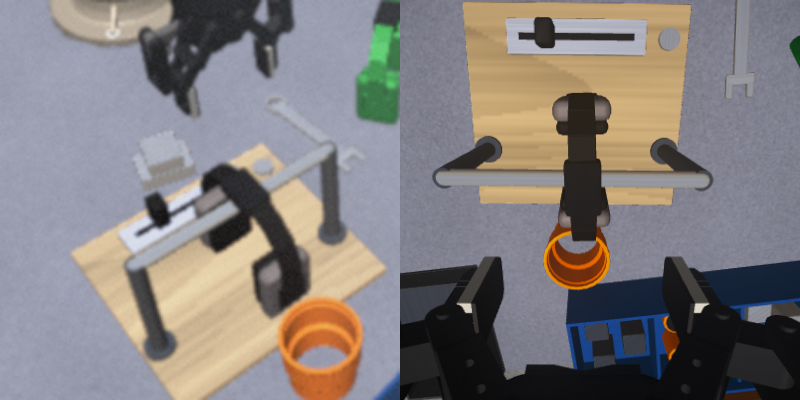

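Picture: the muffs hang centred on the bar, at (583,178) in the right half, with one cup on each side. The tally grip is at (543,32) and the disc at (670,38). Next is the tally.

Emit:
jog_arm(
  motion=[
    [0, 0, 0, 20, -6, 0, 70],
    [0, 0, 0, 60, -18, 0, 70],
    [0, 0, 0, 105, -32, 0, 70],
    [0, 0, 0, 135, -42, 0, 70],
    [0, 0, 0, 143, -44, 20, 70],
    [0, 0, 0, 143, -44, 70, 70],
    [0, 0, 0, 143, -44, 120, 70],
    [0, 0, 0, 143, -44, 155, 70],
    [0, 0, 0, 143, -44, 165, 70],
    [0, 0, 0, 143, -44, 165, 70],
  ],
)

```text
t: 16.48
eef_pos: [0.4219, -0.2523, 0.1495]
tool_rot: [-0.0, 0.065, 0.998, 0.0]
contact_force: [0.6, 0.4, 1.3]
gripper_width: 0.818
grasp_force: 0.0
```

Run:
```python
from h import *
np.set_printoptions(precision=4,suppress=True)
p=wrist();save(p,"w8.png")
for r in bot.tip_of("tally_top",p)[:2]: X=atz(p,r["xy"],.0665);print(r["score"],r["xy"],X,totool(X))
```

```text
0.88 [322.4, 206.5] [ 0.4215 -0.2529  0.0665] [ 1.3726 -0.2459 84.2304]
0.29 [387.3, 83.8] [ 0.3426 -0.1998  0.0665] [86.5084 42.2452 83.9929]
```

View pics/w8.png

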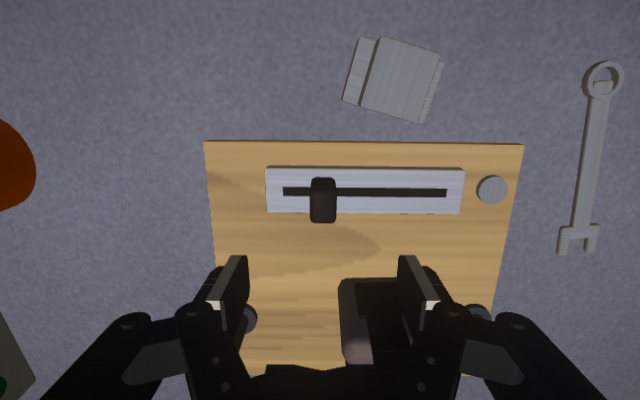

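Fingers are centred on the grip, which is at (322,200) in the picture. I'll descend and close gently.

Emit:
jog_arm(
  motion=[
    [0, 0, 0, 2, 0, 20, 70],
    [0, 0, 0, 2, 0, 50, 70],
    [0, 0, 0, 2, 0, 80, 70],
    [0, 0, 0, 2, 0, 98, 70],
    [0, 0, 0, 2, 0, 106, 70],
    [0, 0, 0, 2, 0, 106, 70],
  ],
)

```text
t: 17.32
eef_pos: [0.42, -0.2522, 0.0436]
tool_rot: [0.0, 0.065, 0.998, -0.0]
contact_force: [0.1, -0.1, 0.0]
gripper_width: 0.819
grasp_force: 0.0
```

Emit:
jog_arm(
  motion=[
    [0, 0, 0, 0, 0, 0, 0],
    [0, 0, 0, 0, 0, 0, 0],
    [0, 0, 0, 0, 0, 0, 0],
    [0, 0, 0, 0, 0, 0, 0],
    [0, 0, 0, 0, 0, 0, 0],
    [0, 0, 0, 0, 0, 0, 0],
    [0, 0, 0, 0, 0, 0, 0],
    [0, 0, 0, 0, 0, 0, 0],
  ],
  grip_force=20,
)

```text
t: 18.32
eef_pos: [0.42, -0.2523, 0.0438]
tool_rot: [0.0, 0.065, 0.998, -0.0]
contact_force: [-1.1, -0.2, 6.4]
gripper_width: 0.229
grasp_force: 23.9
```

Emit:
jog_arm(
  motion=[
    [0, 0, 0, 0, 5, 0, 0],
    [0, 0, 0, 0, 15, 0, 0],
    [0, 0, 0, 0, 27, 0, 0],
    [0, 0, 0, 0, 39, 0, 0],
    [0, 0, 0, 0, 51, 0, 0],
    [0, 0, 0, 0, 63, 0, 0],
    [0, 0, 0, 0, 73, 0, 0],
    [0, 0, 0, 0, 80, 0, 0],
    [0, 0, 0, 0, 84, 0, 0],
    [0, 0, 0, 0, 84, 0, 0],
  ],
)

```text
t: 19.58
eef_pos: [0.4318, -0.1681, 0.0438]
tool_rot: [0.001, 0.065, 0.998, 0.0]
contact_force: [1.6, -0.5, 6.6]
gripper_width: 0.231
grasp_force: 24.0
```

Emit:
jog_arm(
  motion=[
    [0, 0, 0, 0, 1, 0, 0],
    [0, 0, 0, 0, 3, 0, 0],
    [0, 0, 0, 0, 5, 0, 0],
    [0, 0, 0, 0, 7, 0, 0],
    [0, 0, 0, 0, 8, 0, 0],
    [0, 0, 0, 0, 8, 0, 0],
  ],
)

```text
t: 20.32
eef_pos: [0.4328, -0.1608, 0.0438]
tool_rot: [0.001, 0.065, 0.998, -0.0]
contact_force: [1.1, -1.9, 4.7]
gripper_width: 0.229
grasp_force: 23.9
```

Emit:
jog_arm(
  motion=[
    [0, 0, 0, 0, 2, 0, 0],
    [0, 0, 0, 0, 4, 0, 0],
    [0, 0, 0, 0, 6, 0, 0],
    [0, 0, 0, 0, 6, 0, 0],
  ],
)

```text
t: 20.82
eef_pos: [0.4333, -0.1569, 0.0438]
tool_rot: [0.001, 0.066, 0.998, -0.001]
contact_force: [0.7, -6.7, 4.2]
gripper_width: 0.228
grasp_force: 23.6
```

Emit:
jog_arm(
  motion=[
    [0, 0, 0, 0, 1, 0, 0],
    [0, 0, 0, 0, 2, 0, 0],
    [0, 0, 0, 0, 3, 0, 0],
    [0, 0, 0, 0, 3, 0, 0],
  ],
)

```text
t: 21.32
eef_pos: [0.4333, -0.1567, 0.0439]
tool_rot: [0.001, 0.067, 0.998, -0.003]
contact_force: [1.2, -15.6, 3.2]
gripper_width: 0.23
grasp_force: 23.4
```

End stop reached: -15.6 N with no further travel. Releasing and rising.

Emit:
jog_arm(
  motion=[
    [0, 0, 0, 0, 0, 0, 24],
    [0, 0, 0, 0, 0, 0, 35],
    [0, 0, 0, 0, 0, 0, 50],
    [0, 0, 0, 0, 0, 0, 60],
    [0, 0, 0, 0, 0, 0, 60],
    [0, 0, 0, 0, 0, 0, 60],
  ],
)

```text
t: 22.08
eef_pos: [0.4327, -0.1517, 0.0432]
tool_rot: [-0.0, 0.065, 0.998, 0.0]
contact_force: [-0.7, 0.2, -0.5]
gripper_width: 0.704
grasp_force: 0.0
```

Emit:
jog_arm(
  motion=[
    [0, 0, 0, 0, 0, -10, 60],
    [0, 0, 0, 0, 0, -40, 60],
    [0, 0, 0, 0, 0, -80, 60],
    [0, 0, 0, 0, 0, -130, 60],
    [0, 0, 0, 0, 0, -180, 60],
    [0, 0, 0, 0, 0, -220, 60],
    [0, 0, 0, 0, 0, -230, 60],
    [0, 0, 0, 0, 0, -230, 60],
  ],
)

```text
t: 23.08
eef_pos: [0.4327, -0.1519, 0.2737]
tool_rot: [0.0, 0.065, 0.998, -0.0]
contact_force: [0.3, 0.2, -0.4]
gripper_width: 0.704
grasp_force: 0.0
```

Run:
```python
from h import *
p=wrist();s=bot.read_camera("scene")
print([(round(r["score"],2),r["xy"],atz(p,r["xy"],.0665)) for r in bot.tip_of("tally_top",p)][:2])
f=lambda x:cv2.resize(x,(400,400),interpolation=cv2.INTER_CUBIC)
g=lambda p:cv2.cvtColor(p["pixels"],cv2.COLOR_RGB2BGR)
cv2.imwrite("pics/s9.png",np.hstack([f(g(s)[160:340,150:330]),f(g(p)[0:400,140:540])]))
```

```text
[(0.87, [316.5, 171.1], array([ 0.43467777, -0.15968807,  0.0665    ]))]
```

View pics/s9.png

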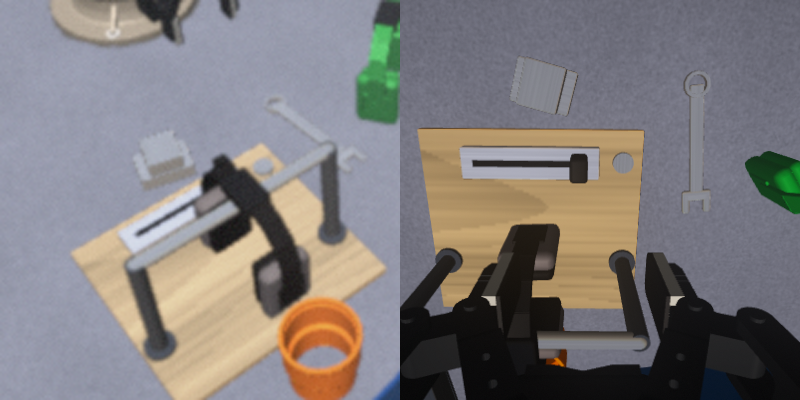

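The picture shows the tally grip at its stop beside the disc, at (578,168), and the muffs still hanging. Handing in.

```bash
python3 -c "
from station import bot
print(bot.hand_in())"
```

```text
the job is handed in; nothing more can be done
None
```

The ear defenders hang by their headband over the bar with one cup on each side, the tally grip is at the disc-end stop, nothing else was touched, and the job was handed in at about 23 s.

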